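# Set the gauge pointer to the peaked rider

### The job

On the setting gauge, turn the black bar knob until the pointer stands opposite the roof-shaped (peaked) rider on the scale, not the flat-topped one, then let go of the knob. Move the pointer with the knob only, not by pushing its carriage, and leave the knob of the magnetic base at the side alone.

Things in the scene. Friction and masses are not known exactly. Their poses are not given: they have to be found in the camera images.
- knob_grip (a point): Grip point of the gauge's black bar knob, on its vertical axis, 64 mm above the bench, 8 mm below the bar's top. Bar 42 mm long (x axis), 14 wide (y), 32 high, on a disc of radius 22 whose top is 22 mm below this point. It turns +-1.5 rad from mid-range (bar square to the scale), starts within 0.16, stays where left (0.05 N m). Counter-clockwise from above drives the pointer to its +y, 50 mm per rad.
- pointer: Small black arrow on an aluminium carriage (20 x 26 x 16 mm, top 32 mm above the bench) that slides along the gauge beyond the knob, geared to it. Origin at the arrow's tip, 25 mm above the bench; x out of the arrow, away from the knob, y along the scale to the left. The gauge is a dark steel plate, 110 x 240 x 14 mm, fixed to the bench, with a grey housing 28 mm high under the knob.
- peak_rider: The mark: fixed brass rider on the scale, 30 mm wide along it, 16 deep, 34 high, with a roof-shaped top; the ridge is its middle. 35 to 49 mm left or right of mid-scale. Origin at the centre of its underside, 18 mm above the bench, 12 mm beyond the line of the pointer's tip; axes as the pointer's. The other rider, on the other half, is brass, flat-topped, 12 mm high, and is not the mark.
- mag_base_knob (a joint): Bow knob on top of a grey steel magnetic base (58 x 51 mm, 80 mm high) standing to the left of the gauge; rad, 0 = off as found, 1.57 = on. It plays no part and stays off.

How it is judged:
At the end, for the whole second after the job is handed in: The pointer's tip stands opposite the ridge of the peaked rider, within 10 mm along the scale, and is at rest (y of pointer in the frame of peak_rider between -0.01 and 0.01 m and linear speed of pointer below 0.01 m/s); the robot touches nothing.
It fails at once if the pointer or its carriage is pushed directly (more than 2 N) (contact force between pointer and anything else above 2 N).
It fails at once if the knob of the magnetic base is turned by more than 0.3 rad (value of joint mag_base_knob above 0.3 rad).
It also fails if it takes over 32 s, if anything falls off the work surface, if the arm or the gripper's body presses on something with over 40 N, if the wrist force passes 120 N, or if a joint passes its speed limit or range.

### The arm

A 6-joint arm with a two-finger parallel gripper is mounted at the origin on the work surface; the furniture and walls round the work are solid. World frame = base frame: x ahead of the robot, y to its left, z up, the work surface at z = 0. Lengths are in m, angles in rad, forces in N, time in s.
With the tool pointing down it reaches from about 0.325 to 0.9 m from the base axis. Payload 6.1 kg.
Tool frame: the origin (TCP) lies on the mounting face of the last link; the fingertips stand 182 mm ahead of it and the grasp point (between the pads) lies 164 mm ahead of it; z points along the fingers, y is the direction in which the jaws open and shut (so a half turn about z gives the same grasp; the last joint's range is limited). The gripper opens to 87 mm and grips with 3 to 60 N. Pads are 19 mm wide; open, the fingers measure 117 mm over their backs; the gripper's body (75 mm by 190 mm) begins 51 mm behind the grasp point.
Start: joints at [-1.228, 0.22, 1.526, -0, 1.395, -0.126], TCP at [0.282, -0.558, 0.405] pointing down, gripper open.
Joint ranges: [-2.98, 2.98], [-0.91, 2.08], [0.09, 2.57], [-1.24, 4.39], [0.2, 2.65], [-2.68, 2.68]. Speed limits (rad/s): [2.57, 2.57, 3.01, 3.14, 3.14, 3.14].

### API

Orientations are given as a unit quaternion [w, x, y, z].
In Python, from workcell import monitor, vision, robot gives the robot as it stands. The module is installed in compiled form; this text tells all that it offers.
- The arm moves only by the shell command python3 -m pendant 'ROWS'. ROWS is JSON, a list of rows, each a list of 3 entries, a list of its own where there are three numbers: the shift along the world's x, y, z in cm, then the turn about the world's z in rad, then the closure, from -1 (fully open) to 1 (shut). In form: [[[dx, dy, dz], turn, gripper], ...]. A call has 1 to 20 rows; each row is the pose to reach, as a shift and turn from the pose commanded when the call began; what a row does not reach only later rows make up. A row lasts 1/8 s, in which the tool goes at most 62.5 mm and 10.7 degrees, less where a joint would pass 70% of its speed; a pose out of reach is approached as far as the arm can. A call with a gripper value outside its range is refused whole. The fingers move at their own pace and stop on an object; the grip force is fixed at half the most. Time passes only in rows, so rows that repeat a pose let the fingers close. It gives the time, the measured TCP pose, the force and the opening at its end, in the units of the state.
- monitor.state(): the state, without advancing time (a new reading comes with each control period).
- vision.camera(name): name is "scene" or "top" or "wrist"; returns a dict with "color" (420x560x3 uint8, red, green, blue), "K" (3x3 intrinsics, pixels), "distortion" ([k1, k2, p1, p2, k3] as OpenCV has them; the pictures are not rectified), "R" (3x3) and "t" (3): a world point X has camera coordinates R X + t. Camera axes: x right, y down, z forward; pixel columns grow to the right and rows downward; lengths in m; the calibration is good to about 2 mm. A picture is of the moment at which its call begins. There is no depth.
- robot.hand_in(): hands the job in, once; it reports no verdict.
The state is a dict: "time": time; "qpos": joint angles; "qvel": joint speeds; "tau": joint torques, N m; "tool_pos": TCP position; "ee_rot": TCP orientation; "ft_force": force on the tool from outside, world axes, zero at the start; "moment": the same for the moment, N m; "finger_gap": opening from 0.0 (shut) to 1.0 (fully open).
Only numpy, scipy, OpenCV 4.12 (cv2) and the standard library are available. Lean on these libraries where they do the work, as an engineer would, in place of code of your own. Each camera call takes 0.05 s, during which the arm holds its last target. There are 200 camera calls.

## Working session

There is one attempt and no reset: what is moved stays moved. The work goes in short steps, Python scripts to look and compute and a shell command to move; the robot and the scene stay as the last step left them, time stands still between calls to the robot, and variables do not carry over. Pictures are saved under pics/ and viewed, and the job is handed in when it is done.

```bash
mkdir -p pics; python3 - <<'E'
from workcell import monitor, vision
import cv2,pickle
for n in("scene","top","wrist"):
    c=vision.camera(n);pickle.dump(c,open(f"pics/{n}.pkl","wb"));cv2.imwrite(f"pics/{n}0.png",c["color"][:,:,::-1]);print(n,c["K"],c["distortion"],c["R"],c["t"])
print(monitor.state())
E
```

```text
scene [[478.47770682   0.         287.02925524]
 [  0.         478.47770682 210.9757792 ]
 [  0.           0.           1.        ]] [-0.08747519  0.          0.          0.          0.        ] [[-0.8296928  -0.5582138   0.00268423]
 [-0.42663114  0.63100118 -0.64793779]
 [ 0.35999406 -0.5387345  -0.76168853]] [0.53400419 0.18829825 0.82069066]
top [[477.73093776   0.         273.96067499]
 [  0.         477.73093776 208.03711439]
 [  0.           0.           1.        ]] [-0.10447626  0.          0.          0.          0.        ] [[-0.01355745 -0.9998988   0.00431131]
 [-0.99855909  0.01331514 -0.05198506]
 [ 0.0519224  -0.00500988 -0.99863856]] [0.19326125 0.52668555 0.90054201]
wrist [[303.58878398   0.         275.93673973]
 [  0.         303.58878398 205.1630702 ]
 [  0.           0.           1.        ]] [-0.01016426  0.          0.          0.          0.        ] [[ 0.45229981 -0.89186007 -0.00324053]
 [-0.84845643 -0.43140208  0.3066169 ]
 [-0.27485734 -0.13593331 -0.95182749]] [-0.62425481 -0.03806511  0.39334844]
{'time': 0.15, 'qpos': array([-1.22811758e+00,  2.21045626e-01,  1.52737191e+00,  3.22557151e-05,
        1.39468299e+00, -1.26126201e-01]), 'qvel': array([-1.36700531e-03, -1.59372567e-03, -3.47619813e-03,  6.81025302e-04,
        2.10795830e-03, -4.58455243e-05]), 'tau': array([ 1.06894313e-03, -4.95192468e+01, -3.87880933e+01,  6.98781107e-02,
        5.30117971e-02, -1.04039896e-04]), 'tool_pos': array([ 0.28230328, -0.55737561,  0.40387544]), 'ee_rot': array([-7.51237844e-04,  9.72653680e-01,  2.32259014e-01, -6.56908252e-05]), 'ft_force': array([-0.00946348,  0.13328131, -1.01376873]), 'moment': array([ 0.00339879,  0.03100445, -0.01523629]), 'finger_gap': 1.0007839088771158}
```

View pics/scene0.png

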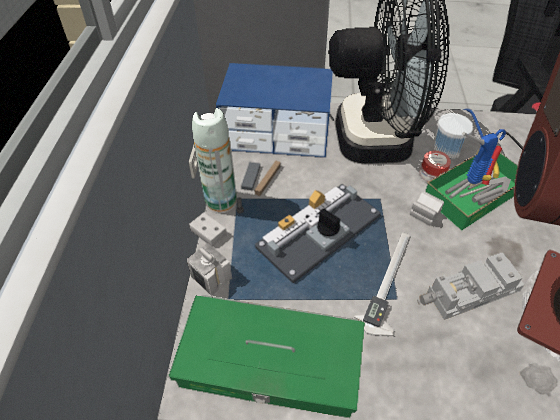

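View pics/top0.png

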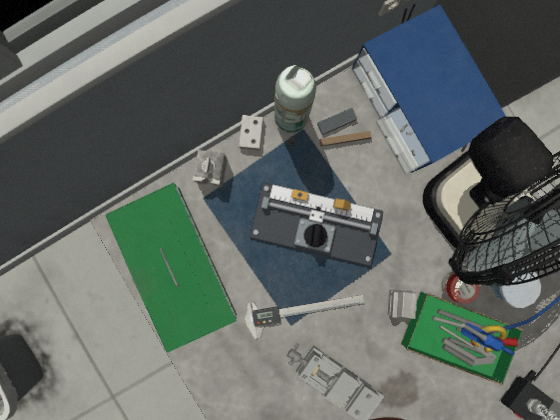

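View pics/wrist0.png

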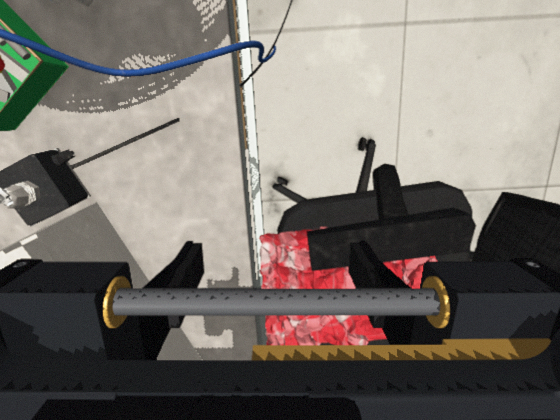

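```bash
python3 - <<'E'
import cv2
a=cv2.imread("pics/top0.png")[165:275,180:390];cv2.imwrite("pics/topz.png",cv2.resize(a,None,fx=3.8,fy=3.8,interpolation=3))
a=cv2.imread("pics/scene0.png")[170:285,180:390];cv2.imwrite("pics/scenez.png",cv2.resize(a,None,fx=3.8,fy=3.8,interpolation=3))
E
```

```text
(no output)
```

View pics/topz.png

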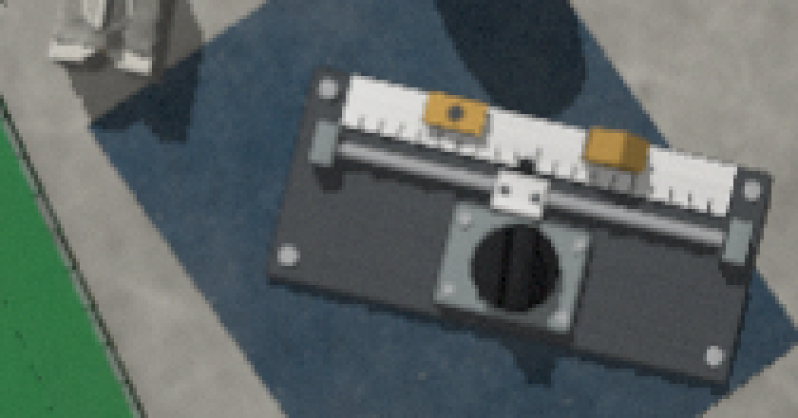

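View pics/scenez.png

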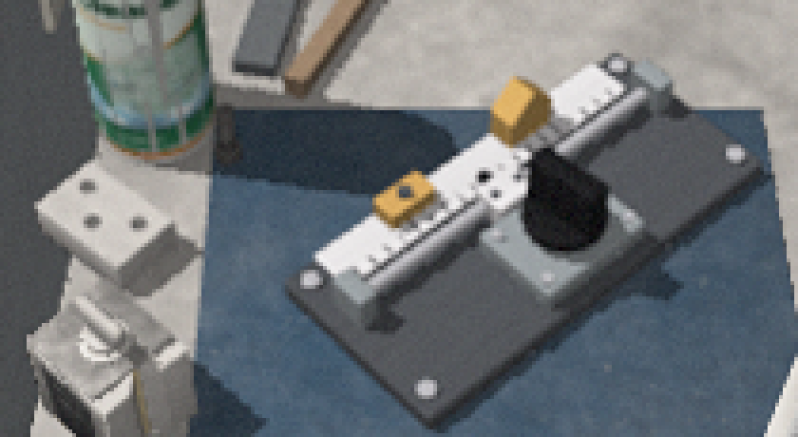

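```bash
python3 - <<'E'
import cv2,numpy as np
a=cv2.imread("pics/top0.png")[190:255,290:360];b=cv2.imread("pics/scene0.png")[180:245,295:355]
f=lambda a:cv2.resize(a,None,fx=9,fy=9,interpolation=2)
a=np.clip(f(a).astype(float)*1.6,0,255).astype(np.uint8)
b=np.clip(f(b).astype(float)*1.6,0,255).astype(np.uint8)
cv2.imwrite("pics/ta.png",a);cv2.imwrite("pics/sb.png",b)
E
```

```text
(no output)
```

View pics/ta.png

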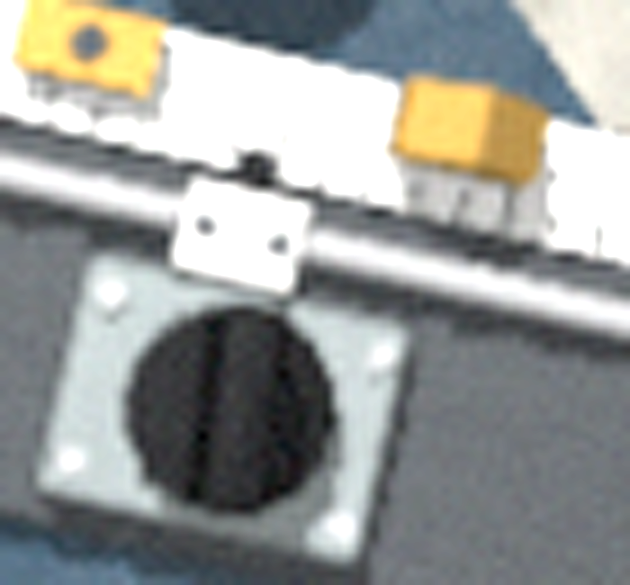

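View pics/sb.png

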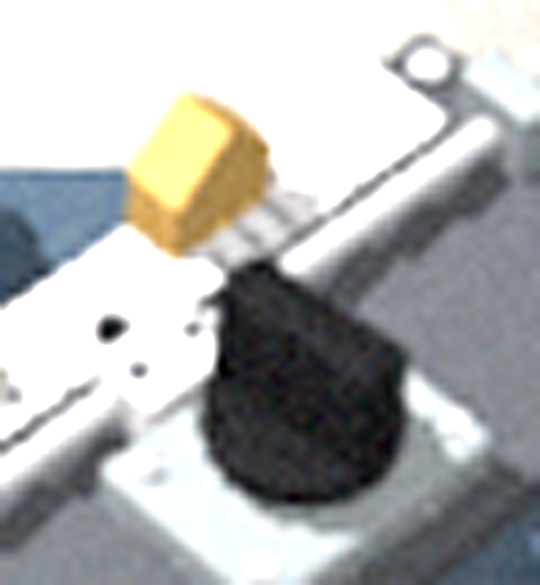

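```bash
cat >h.py <<'E'
import cv2,numpy as np
def ray(c,px,z):
    p=cv2.undistortPoints(np.array(px,float).reshape(-1,1,2),c["K"],c["distortion"]).reshape(-1,2)
    d=np.c_[p,np.ones(len(p))]@c["R"]; C=-c["R"].T@c["t"]
    return C+d*((np.array(z)-C[2])/d[:,2])[:,None]
E
python3 - <<'E'
from h import *
import pickle
T=pickle.load(open("pics/top.pkl","rb"));S=pickle.load(open("pics/scene.pkl","rb"))
ta=lambda p:(np.array(p)+.5)/9-.5+[290,190]
tz=lambda p:(np.array(p)+.5)/3.8-.5+[180,165]
sb=lambda p:(np.array(p)+.5)/9-.5+[295,180]
sz=lambda p:(np.array(p)+.5)/3.8-.5+[180,170]
f=lambda P:np.round(P,4).tolist()
s1=ray(T,tz([(328,88),(752,188),(713,355),(287,255)]),.015)
s2=ray(S,sz([(312,278),(617,66),(735,153),(427,387)]),.015)
s3=ray(T,ta([(111,293),(383,353),(335,528),(71,460)]),.029)
for n,s in(("top",s1),("scene",s2),("housing",s3)):
    y=(s[0]-s[1])+(s[3]-s[2]);print(n,f(s.mean(0)),np.linalg.norm(s[0]-s[1]),np.arctan2(-y[0],y[1]))
y=(s1[0]-s1[1]+s1[3]-s1[2])[:2];y/=np.linalg.norm(y);x=np.array([y[1],-y[0]])
o=s3.mean(0)[:2]
def L(n,P):
    for p in P:print(n,f(p),"gauge xy mm",np.round(1000*np.array([(p[:2]-o)@x,(p[:2]-o)@y]),1))
L("ridgeT",ray(T,ta([(493,90),(481,172)]),.052))
L("ridgeS",ray(S,sb([(190,100),(235,110)]),.052))
L("tipT",ray(T,ta([(262,152)]),.025))
L("carrT",ray(T,ta([(190,178),(315,205),(295,293),(172,260)]),.032))
L("dotsT",ray(T,ta([(205,225),(278,243)]),.032))
L("discT",ray(T,ta([(230,408)]),.042))
L("barT",ray(T,ta([(222,320),(200,500),(295,330),(280,490)]),.072))
E
```

```text
top [0.4996, 0.1051, 0.015] 0.21996854416933354 -0.24485566942552417
scene [0.5, 0.1016, 0.015] 0.21888668403742628 -0.2492370136347371
housing [0.4768, 0.1107, 0.029] 0.058231291489584135 -0.24845895283428474
ridgeT [0.5411, 0.0568, 0.052] gauge xy mm [ 75.4 -36.8]
ridgeT [0.5244, 0.0596, 0.052] gauge xy mm [ 58.5 -38.1]
ridgeS [0.5383, 0.0554, 0.052] gauge xy mm [ 73.1 -38.8]
ridgeS [0.5286, 0.0524, 0.052] gauge xy mm [ 64.4 -44.1]
tipT [0.5305, 0.1016, 0.025] gauge xy mm [54.3  4.2]
carrT [0.5249, 0.1175, 0.032] gauge xy mm [45.  18.2]
carrT [0.5189, 0.0915, 0.032] gauge xy mm [45.5 -8.5]
carrT [0.5007, 0.096, 0.032] gauge xy mm [26.7 -8.5]
carrT [0.5079, 0.1215, 0.032] gauge xy mm [27.5 18. ]
dotsT [0.5151, 0.1145, 0.032] gauge xy mm [36.2 13. ]
dotsT [0.5111, 0.0993, 0.032] gauge xy mm [36.  -2.7]
discT [0.477, 0.1109, 0.042] gauge xy mm [0.1 0.2]
barT [0.4946, 0.1149, 0.072] gauge xy mm [16.3  8.4]
barT [0.459, 0.1198, 0.072] gauge xy mm [-19.5   4.5]
barT [0.4925, 0.1004, 0.072] gauge xy mm [17.7 -6.3]
barT [0.4607, 0.1039, 0.072] gauge xy mm [-14.  -10.5]
```

```bash
python3 -m pendant '[[[0.2,6,0],0.18,-1],[[0.4,12,0],0.36,-1],[[0.5,18,0],0.54,-1],[[0.6,24,0],0.72,-1],[[0.7,30,0],0.9,-1],[[0.8,35.7,0],1.08,-1],[[3,41.5,0],1.26,-1],[[5.5,47,0],1.44,-1],[[7.8,52,0],1.62,-1],[[11,57,0],1.8,-1],[[14.5,61,0],1.98,-1],[[17.5,64.5,0],2.16,-1],[[19.5,66.9,0],2.34,-1],[[19.5,66.9,-4],2.52,-1],[[19.5,66.9,-7],2.52,-1],[[19.5,66.9,-7],2.52,-1],[[19.5,66.9,-7],2.52,-1]]'
python3 - <<'E'
from workcell import monitor, vision
import cv2,pickle
for n in("top","wrist"):
    c=vision.camera(n);pickle.dump(c,open(f"pics/{n}1.pkl","wb"));cv2.imwrite(f"pics/{n}1.png",c["color"][:,:,::-1])
print(monitor.state())
E
```

```text
time: 2.28
tool_pos: [0.4778, 0.1114, 0.3359]
ee_rot: [0.001, 0.077, 0.997, 0.0]
ft_force: [-0.0, 0.1, 0.4]
finger_gap: 1.001
{'time': 2.375, 'qpos': array([ 6.80956693e-02, -4.36428451e-02,  1.94083662e+00, -6.90009936e-06,
        1.24133839e+00, -1.34960100e+00]), 'qvel': array([-0.0016233 , -0.0033843 ,  0.00298079,  0.00042191, -0.00266164,
       -0.00058417]), 'tau': array([ 3.66131694e-02, -3.39945817e+01, -3.61651146e+01, -1.56919810e-02,
        1.00353572e-01,  1.75822763e-03]), 'tool_pos': array([0.47804461, 0.11138471, 0.33660279]), 'ee_rot': array([1.51473429e-03, 7.64738887e-02, 9.97070410e-01, 2.17339741e-04]), 'ft_force': array([-0.20884302, -0.16916365,  1.15940617]), 'moment': array([ 0.16979941, -0.12181415,  0.00734496]), 'finger_gap': 1.0009129524456397}
```

View pics/wrist1.png

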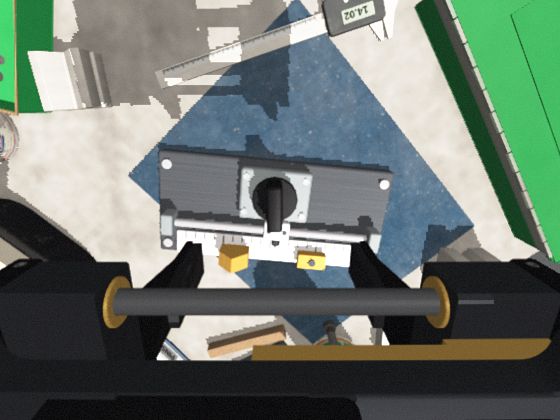

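View pics/top1.png

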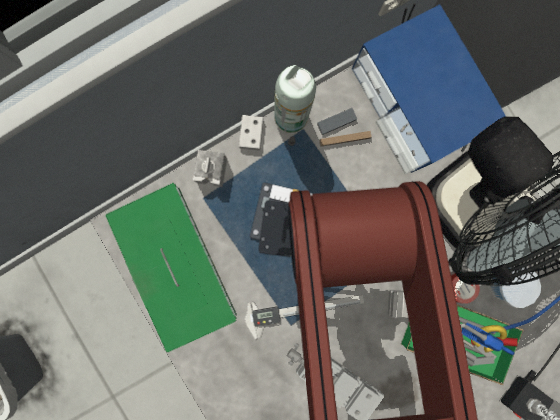

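```bash
python3 - <<'E'
from h import *
import pickle
W=pickle.load(open("pics/wrist1.pkl","rb"))
print(ray(W,[(275,199),(275,182),(276,243)],[.042,.072,.072]))
E
python3 -m pendant '[[[0,0,-4],0,-1],[[0,0,-8],0,-1],[[0,0,-10.4],0,-1],[[0,0,-10.4],0,-1],[[0,0,-10.4],0,-1],[[0,0,-10.4],0,0],[[0,0,-10.4],0,1],[[0,0,-10.4],0,1],[[0,0,-10.4],0,1],[[0,0,-10.4],0,1],[[0,0,-10.4],0,1],[[0,0,-10.4],0,1]]'
```

```text
[[0.47606316 0.1105853  0.042     ]
 [0.45262782 0.11424888 0.072     ]
 [0.50732596 0.10667697 0.072     ]]
time: 3.88
tool_pos: [0.4774, 0.1114, 0.2307]
ee_rot: [-0.0, 0.076, 0.997, -0.0]
ft_force: [-0.8, -0.1, -0.1]
finger_gap: 0.286
```

```bash
python3 -m pendant '[[[0,0,0],0,1],[[0,0,0],0,1],[[0,0,0],0,1],[[0,0,0],0,1]]'
```

```text
time: 4.38
tool_pos: [0.4773, 0.1106, 0.2307]
ee_rot: [-0.0, 0.076, 0.997, -0.001]
ft_force: [-1.3, -6.0, 1.5]
finger_gap: 0.159
```

```bash
python3 -m pendant '[[[0,0,0],-0.1,1],[[0,0,0],-0.2,1],[[0,0,0],-0.3,1],[[0,0,0],-0.4,1],[[0,0,0],-0.5,1],[[0,0,0],-0.6,1],[[0,0,0],-0.7,1],[[0,0,0],-0.8,1],[[0,0,0],-0.86,1],[[0,0,0],-0.86,1],[[0,0,0],-0.86,1],[[0,0,0],-0.86,1]]'
python3 - <<'E'
from workcell import monitor, vision
import cv2,pickle
for n in("scene","wrist"):
    c=vision.camera(n);pickle.dump(c,open(f"pics/{n}2.pkl","wb"));cv2.imwrite(f"pics/{n}2.png",c["color"][:,:,::-1])
E
```

```text
time: 5.88
tool_pos: [0.4773, 0.1107, 0.2307]
ee_rot: [0.0, 0.485, 0.875, -0.001]
ft_force: [-0.5, -5.0, 0.9]
finger_gap: 0.159
```

View pics/wrist2.png

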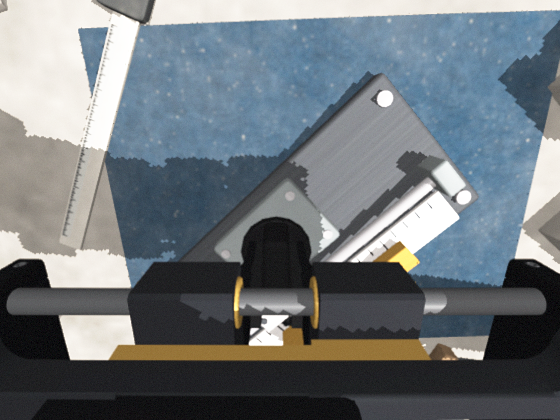

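View pics/scene2.png

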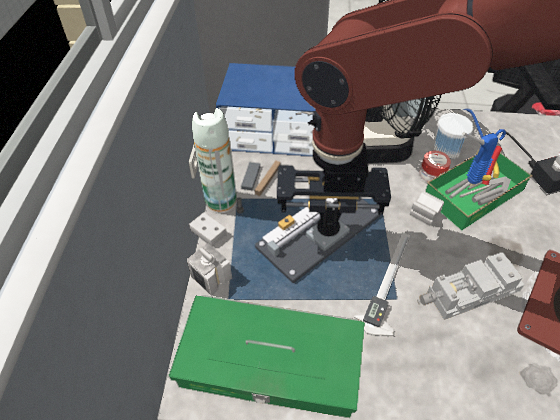

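```bash
python3 -m pendant '[[[0,0,0],0,0.3],[[0,0,0],0,0.3],[[0,0,0],0,0.3],[[0,0,0],0,0.3],[[0,0,0],0,0.3],[[0,0,2],0,0.3],[[0,0,6],0,0.3],[[0,0,11],0,0.3],[[0,0,16],0,0.3],[[-4,-5,17],0,0.3],[[-7,-10,17],0,0.3],[[-9,-16,17],0,0.3],[[-11,-22,17],0,0.3],[[-12,-27,17],0,0.3],[[-13,-32,17],0,0.3],[[-13,-32,17],0,0.3],[[-13,-32,17],0,0.3]]'
python3 - <<'E'
from workcell import monitor, vision
import cv2,pickle
for n,s in(("scene",(180,245,295,355)),("top",(190,255,290,360))):
    c=vision.camera(n);pickle.dump(c,open(f"pics/{n}3.pkl","wb"))
    a=c["color"][s[0]:s[1],s[2]:s[3],::-1];a=cv2.resize(a,None,fx=9,fy=9,interpolation=2)
    cv2.imwrite(f"pics/{n}3.png",cv2.convertScaleAbs(a,alpha=1.6))
E
```

```text
time: 8.1
tool_pos: [0.3473, -0.2083, 0.4006]
ee_rot: [-0.0, 0.485, 0.874, 0.0]
ft_force: [-0.1, 0.1, -0.3]
finger_gap: 0.348
```

View pics/top3.png

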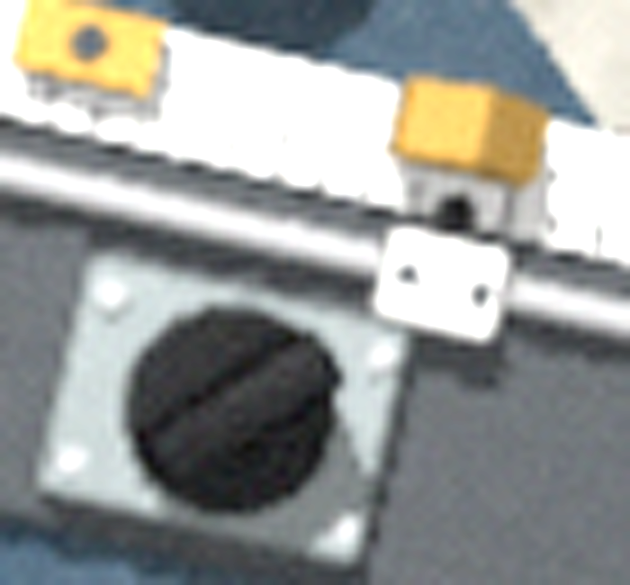

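View pics/scene3.png

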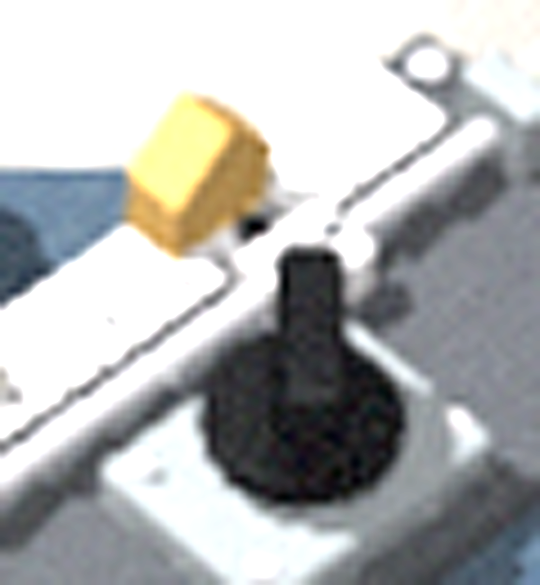

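```bash
python3 - <<'E'
from h import *
import pickle
T=pickle.load(open("pics/top3.pkl","rb"));S=pickle.load(open("pics/scene3.pkl","rb"))
ta=lambda p:(np.array(p)+.5)/9-.5+[290,190]
sb=lambda p:(np.array(p)+.5)/9-.5+[295,180]
a=.247;y=np.array([np.sin(a),np.cos(a)]);x=np.array([y[1],-y[0]]);o=np.array([.477,.1108])
def L(n,P):
    for p in P:print(n,"gauge xy mm",np.round(1000*np.array([(p[:2]-o)@x,(p[:2]-o)@y]),1))
L("ridgeT",ray(T,ta([(493,90),(481,172)]),.052))
L("ridgeS",ray(S,sb([(190,97),(238,123)]),.052))
L("tipT",ray(T,ta([(461,198)]),.025))
L("tipS",ray(S,sb([(250,218)]),.025))
L("dotsT",ray(T,ta([(407,274),(481,293)]),.032))
L("carrT",ray(T,ta([(388,225),(512,252),(495,343),(374,310)]),.032))
E
```

```text
ridgeT gauge xy mm [ 75.4 -36.7]
ridgeT gauge xy mm [ 58.5 -38.1]
ridgeS gauge xy mm [ 73.7 -39.4]
ridgeS gauge xy mm [ 61.1 -41.8]
tipT gauge xy mm [ 54.4 -38.8]
tipS gauge xy mm [ 55.5 -42.2]
dotsT gauge xy mm [ 35.8 -30.5]
dotsT gauge xy mm [ 35.5 -46.4]
carrT gauge xy mm [ 44.8 -24.3]
carrT gauge xy mm [ 45.4 -50.8]
carrT gauge xy mm [ 26.1 -51.6]
carrT gauge xy mm [ 26.9 -25.4]
```

Pointer and ridge agree to within about 2 mm in both views, and the robot is clear. I'm handing in.

```bash
python3 -c "
from workcell import robot;print(robot.hand_in())"
```

```text
the job is handed in; nothing more can be done
None
```

I gripped the black bar knob, turned it 0.86 rad clockwise, let go and moved the arm well clear. The pointer now stands opposite the peaked rider, on the right half of the scale. I handed the job in at about 8 s of robot time.

- **Pointer against ridge:** the top camera puts the tip at -38.8 mm along the scale and the ridge at about -37.4 mm. The scene camera gives -42.2 mm and about -40.6 mm. Both show a miss of about 1.5 mm against the 10 mm allowed.
- **Disagreement:** the two cameras differ from each other by about 3 mm in absolute position, but they agree on the difference between pointer and ridge.
- **Contact:** the gripper opened from the knob, and the wrist force read near zero (0.3 N or less) once the arm was clear. The highest force printed at the end of any move was about 6 N, while gripping.
- **Pointer and magnetic base:** no move brought the gripper against the pointer carriage or near the magnetic base. I did not measure the base knob's angle.

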